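# Lay out the finger-prick station

### The job

Lay out the finger-prick station on the grey mat with the things that lie beside it: the large carton goes in the outline at the end where the sharps bin stands (the bin close behind the mat), the label roll in the outline at the other end, and the thermometer in the outline between them; the small carton goes squarely on top of the large one, centred and running the same way. Centre each thing in its outline, with the large carton and the thermometer lengthways along theirs, and keep everything the same way up as it is now. Leave the pen and the swab pack where they lie.

Things in the scene. Friction and masses are not known exactly. Their poses are not given: they have to be found in the camera images.
- station_mat: thin plain grey mat, 190 x 340 x 3 mm, fixed to the table, with three equal rectangular outlines in thin white lines side by side in a row along its y axis. Each outline is 160 mm long along the mat's x and 84 mm wide along its y; their centres lie at y = +110, 0 and -110 mm, x = 0 in the mat's frame. Origin: centre of the underside, top face 3 mm above it, z up; x points away from the robot within about 6 degrees.
- sharps_bin: round sharps bin with a lid, 134 mm across, 153 mm high, fixed. It stands about 260 mm beyond the mat's centre and about 205 mm to one side: behind either the mat's left (+y) or right (-y) end; that end is the bin's end. (A like bin in the far left corner of the table is part of the room and not meant.) Origin: centre of the underside, z up.
- tape_roll: low open roll of brown packing tape lying flat, 92 mm across, 48 mm high, fixed; it lies behind the other end of the mat than the sharps bin. Origin: centre of the underside, z up.
- large_carton: the larger, taller carton, a plain block 60 mm (its x) x 120 mm (its y) x 65 mm high, about 110 g, loose, lying on the table close beside the mat; grasp across the 60 mm. (A like carton farther off at the back left of the table is part of the room and not meant.) Origin: centre of the underside, z up.
- small_carton: the smaller carton, a plain block 52 mm (its x) x 92 mm (its y) x 46 mm high, about 70 g, loose, lying on the table beside the mat; grasp across the 52 mm. Origin: centre of the underside, z up.
- thermometer: white forehead thermometer, a smooth rounded bar lying down, 33 mm wide (its x; the graspable body about 30 mm), 146 mm long (its y), 34 mm high, about 110 g, loose, beside the mat. Origin: centre of the underside, z up.
- label_roll: roll of paper labels standing on its rim with its core level, 62 mm along the core (its x), 58 mm in diameter (its y and z), about 90 g, loose, beside the mat; it does not roll. Grasp it across the two flat ends (62 mm). It may point either way in its outline. Origin: centre of the underside, z up.
- pen: pen lying on the table close before the mat's near edge, 12 x 137 (its y) x 15 mm, loose; not to be moved. Origin: centre of the underside, z up.
- swab_pack: flat narrow paper-wrapped swab lying on the table close behind the mat's far edge, 22 x 165 (its y) x 8 mm, loose; not to be moved. Origin: centre of the underside, z up.
There are look-alikes about, which are no part of the job. Leave any purple look-alike of the thermometer alone. What is shaped like the large_carton but green is not meant.

How it is judged:
By the outcome, as a careful person would: the job done as asked, in the order asked, and still so for the second after the job is handed in, with the robot touching nothing.
It also fails if it takes over 112 s, if anything falls off the work surface, if the arm or the gripper's body presses on something with over 40 N, if the wrist force passes 120 N, or if a joint passes its speed limit or range.

### The arm

A 6-joint arm with a two-finger parallel gripper is mounted at the origin on a cart in front of the work surface, level with it; the furniture and walls round the work are solid. World frame = base frame: x ahead of the robot, y to its left, z up, the work surface at z = 0. Lengths are in m, angles in degrees, forces in N, time in s.
With the tool pointing down it reaches from about 0.3 to 0.75 m from the base axis. Payload 8.5 kg.
Tool frame: the origin (TCP) lies between the finger pads; the fingertips stand 17 mm ahead of it and the grasp point (between the pads) lies 2 mm behind it (env.tip_reach is the distance from the TCP to the fingertips, in m); z points along the fingers, y is the line along which they close (so a half turn about z gives the same grasp; the last joint's range is limited). The gripper opens to 85 mm and grips with 20 to 120 N. Pads are 22 mm wide; open, the fingers measure 114 mm over their backs; the gripper's body (76 mm by 85 mm) begins 54 mm behind the grasp point. The pads swing forward as they close: fully open they stand 13 mm farther back than shut.
Start: joints at [53.153, 21.807, 74.336, -0, 83.858, -12.336], TCP at [0.228, 0.5, 0.248] pointing down, gripper open.
Joint ranges: [-178.18, 178.18], [-50.72, 133.34], [12.68, 142.11], [-81.47, 261.47], [9.98, 163.14], [-165.26, 165.26]. Speed limits (degrees/s): [136.94, 136.94, 180, 180, 180, 180].

### API

Orientations are given as a 3x3 rotation matrix whose columns are the frame's x, y, z axes.
In Python, from rig import env, viewer gives the robot as it stands.
- The arm moves only by the tool move_arm, never from a script. Its argument "motion" is a list of rows, each a list of 2 entries, a list of its own where there are three numbers: the shift along the tool's x, y, z normalised to -1 to 1, where 1 is 50 mm, then the turn, a rotation vector about the tool's x, y, z normalised to -1 to 1, where 1 is 8 degrees. A call has 1 to 20 rows; each row shifts and turns the commanded pose from where the row before left it, along the tool's axes as they then stand; what a row does not reach is not made up. A row lasts 1/10 s, in which the tool goes at most 50 mm and 8.59 degrees, less where a joint would pass 70% of its speed; a pose out of reach is approached as far as the arm can. A call with a number of a shift or a turn outside -1 to 1 is refused whole. A call with a gripper value outside its range is refused whole. "claw" is the closure, from 0 (fully open) to 1 (shut), set as the call begins (left out, the last holds). The fingers move at their own pace and stop on an object; "force" is the grip in N (left out, the last holds). Time passes only in rows, so rows that do not move let the fingers close. It gives the time, the measured TCP pose, the force, the opening and the grip force at its end, in the units of the state.
- env.observe(): the state, without advancing time (a new reading comes with each control period).
- viewer.get_image(name): name is "side" or "top"; returns a dict with "frame" (384x512x3 uint8, red, green, blue), "depth" (384x512 float32, m along the optical axis (not along the pixel's ray), 0 where there is no reading), "fx", "fy", "cx", "cy" (pixels), "eye" and "attitude" of the camera in the world. Camera axes: x right, y up, looking along -z (the intrinsics and any distortion apply to the point x, -y, -z); pixel columns grow to the right and rows downward; lengths in m; the calibration is good to about 2 mm. A picture is of the moment at which its call begins.
- env.close_job(): hands the job in; it is judged then, once.
The state is a dict: "time_s": time; "q": joint angles; "qvel": joint speeds; "joint_efforts": joint torques, N m; "position": TCP position; "tool_rot": TCP orientation; "ft_force": force on the tool from outside, world axes, zero at the start; "wrist_torque": the same for the moment, N m; "grip_width": finger opening in m; "gripper_force": force on a finger pad.
Only numpy, scipy, OpenCV 4.12 (cv2) and the standard library are available. Lean on these libraries where they do the work, as an engineer would, in place of code of your own. Each camera call takes 0.05 s, during which the arm holds its last target. There are 200 camera calls.

## Working session

There is one attempt and no reset: what is moved stays moved. The work goes in short steps, Python scripts to look and compute and a tool call to move; the robot and the scene stay as the last step left them, time stands still between calls to the robot, and variables do not carry over. Pictures are saved under pics/ and viewed, at most 14 in all, crops included, and the job is handed in when it is done.

Besides the shell and the picture viewer there is one more tool, called by a JSON object that holds its "name" and its "arguments". move_arm: Moves the arm, as the interface text tells. Scaled input: -1 to 1 covers 50 mm each way for a shift and 8 degrees each way for a turn. Its arguments: {"type":"object","properties":{"motion":{"type":"array","items":{"type":"array"}},"claw":{"type":"number"},"force":{"type":"number"}},"required":["motion"]}

```bash
mkdir -p pics; ls
cat > h.py <<'E'
import numpy as np, cv2
from rig import env, viewer
def grab(n,save=None):
    im=viewer.get_image(n)
    if save: cv2.imwrite('pics/'+save,im['frame'][:,:,::-1])
    return im
def world(im):
    d=im['depth']; v,u=np.mgrid[:d.shape[0],:d.shape[1]]
    P=np.stack([(u-im['cx'])/im['fx']*d,-(v-im['cy'])/im['fy']*d,-d],-1)
    return P@np.array(im['attitude']).T+np.array(im['eye'])
E
python3 - <<'E'
from h import *
for n in('top','side'):
    im=grab(n,n+'0.png'); np.savez('/tmp/'+n+'0.npz',**im)
    print({k:(v if k not in('frame','depth') else v.shape) for k,v in im.items()})
print(env.observe())
E
```

```text
pics
{'frame': (384, 512, 3), 'depth': (384, 512), 'fx': 495.46815023322733, 'fy': 495.46815023322733, 'cx': 246.31837923292443, 'cy': 194.58285691720124, 'eye': array([0.27215254, 0.03461313, 1.47036177]), 'attitude': array([[ 0.02724682,  0.98556006, -0.16711964],
       [-0.9995259 ,  0.02925857,  0.00958696],
       [ 0.0143382 ,  0.1667792 ,  0.98589001]])}
{'frame': (384, 512, 3), 'depth': (384, 512), 'fx': 431.11240994438486, 'fy': 431.11240994438486, 'cx': 258.5433654243532, 'cy': 199.94473703344607, 'eye': array([0.57634642, 1.45327477, 0.68846988]), 'attitude': array([[-0.99907925, -0.03435015,  0.02570446],
       [ 0.0375163 , -0.40883218,  0.91183813],
       [-0.02081297,  0.91196289,  0.40974444]])}
{'time_s': 0.1, 'q': array([ 5.31532909e+01,  2.18378906e+01,  7.43787435e+01,  1.81813258e-05,
        8.38575098e+01, -1.23370147e+01]), 'qvel': array([-0.07566122, -0.03003234, -0.16867143,  0.00995022,  0.0674295 ,
        0.03505584]), 'joint_efforts': array([ 4.82659278e-03, -4.49213076e+01, -2.31658745e+01, -1.08814852e-04,
        3.56218639e-03, -5.73024704e-05]), 'position': array([0.22803571, 0.50024332, 0.24777619]), 'tool_rot': array([[-9.09890971e-01,  4.14846742e-01, -7.76265783e-04],
       [ 4.14847376e-01,  9.09890424e-01, -1.03536808e-03],
       [ 2.76797727e-04, -1.26410389e-03, -9.99999163e-01]]), 'ft_force': array([-0.9297094 ,  0.08760386,  0.3940654 ]), 'wrist_torque': array([-0.02838865, -0.00599642,  0.02727207]), 'gripper_force': 0.0, 'grip_width': 0.08544940415270826}
```

View pics/top0.png

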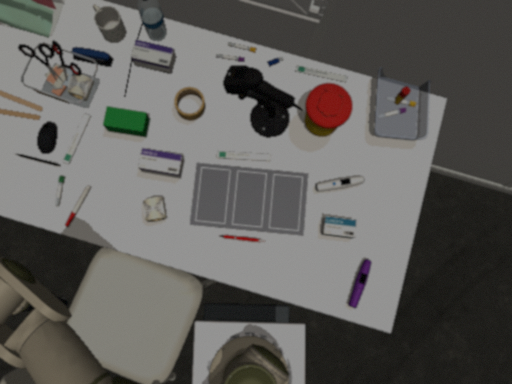

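View pics/side0.png

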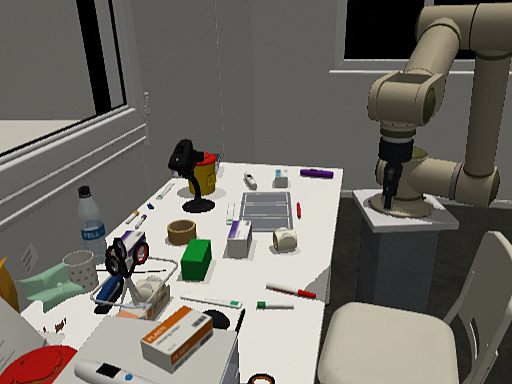

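Top view: the mat is at (249,200), and the bin is at (328,105), so the bin's end is the right (-y) end. The large carton is at (160,162), the label roll at (154,208), the thermometer at (340,183) and the small carton at (339,226). The pen is at (241,238) and the swab at (244,156). A black scanner stands behind the mat. In the side view the same things are at about (238,238), (285,239), (250,181) and (280,178).

Run:
```python
from h import *
im=dict(np.load('/tmp/top0.npz')); W=world(im); f=im['frame']
cv2.imwrite('pics/crop0.png',cv2.resize(f[85:275,120:385,::-1],None,fx=3,fy=3,interpolation=cv2.INTER_CUBIC))
z=W[...,2]
print('table z',np.median(z[170:180,310:314]),np.median(z[195:205,245:252]))
for n,(u0,u1,v0,v1) in dict(large=(132,190,142,182),roll=(138,172,190,226),therm=(308,370,170,196),small=(315,362,210,244),pen=(212,272,230,246),swab=(212,276,146,164),bin=(300,356,80,140),scan=(215,305,60,140)).items():
    s=np.zeros(z.shape,bool); s[v0:v1,u0:u1]=True
    m=s&(z>0.006)
    p=W[m]; top=np.percentile(p[:,2],95)
    mt=m&(z>top-0.012)
    q=W[mt]
    r=cv2.minAreaRect((q[:,:2]*1000).astype(np.float32))
    print(n,m.sum(),mt.sum(),'top',top.round(3),'med',np.median(q,0).round(3),np.array(r[0]).round(1),np.array(r[1]).round(1),round(r[2],1))
# mat: grey mask
g=f.astype(int); grey=(g.max(-1)<150)&(g.max(-1)>60)&(g.max(-1)-g.min(-1)<20)
m=np.zeros(z.shape,np.uint8); m[155:240,185:312]=grey[155:240,185:312]
c=max(cv2.findContours(cv2.morphologyEx(m,cv2.MORPH_CLOSE,np.ones((5,5))),0,2)[0],key=cv2.contourArea)
uv=c[:,0].astype(float); A=np.array(im['attitude'])
ray=np.c_[(uv[:,0]-im['cx'])/im['fx'],-(uv[:,1]-im['cy'])/im['fy'],-np.ones(len(uv))]@A.T
t=(0.003-im['eye'][2])/ray[:,2]; P=im['eye']+ray*t[:,None]
r=cv2.minAreaRect((P[:,:2]*1000).astype(np.float32)); print('mat',r, cv2.boxPoints(r).round(0).tolist())
```

```text
table z 0.0011200802668368537 0.003505261822971284
large 1096 851 top 0.071 med [0.602 0.274 0.066] [481.1 156.1] [468.9 117.7] 44.3
roll 527 394 top 0.062 med [0.464 0.287 0.057] [367.2 186.2] [350.8  70.3] 46.6
therm 505 372 top 0.036 med [ 0.56  -0.256  0.03 ] [ 452.8 -122.8] [ 79.4 472.6] 39.4
small 666 575 top 0.051 med [ 0.428 -0.251  0.047] [ 379.5 -125.1] [ 85.  375.3] 21.1
pen 187 187 top 0.017 med [0.389 0.033 0.011] [343.9  27.8] [142.  166.7] 4.5
swab 306 306 top 0.014 med [0.64  0.035 0.009] [488.4  -4.7] [403.1 175.1] 13.2
bin 2045 1496 top 0.154 med [ 0.759 -0.202  0.148] [553.5 -84.3] [128.8 606.3] 60.1
scan 3050 368 top 0.276 med [0.777 0.019 0.274] [542.1  39.3] [ 58.2 536.8] 84.8
mat ((515.3060302734375, 14.24530029296875), (256.0247497558594, 383.7649841308594), 1.7688885927200317) [[381.0, 202.0], [393.0, -181.0], [649.0, -174.0], [637.0, 210.0]]
```

View pics/crop0.png

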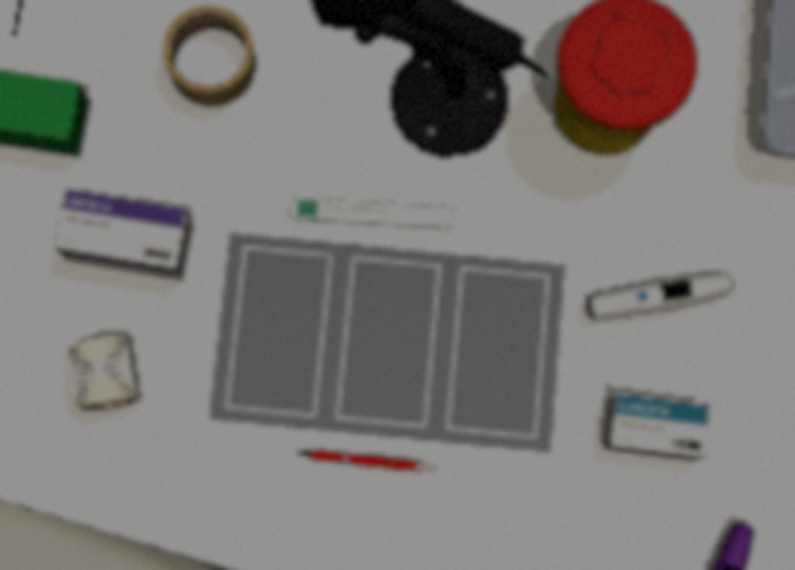

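```bash
cat >> h.py <<'E'
def cast(im,uv,z):
    uv=np.atleast_2d(uv).astype(float)
    r=np.c_[(uv[:,0]-im['cx'])/im['fx'],-(uv[:,1]-im['cy'])/im['fy'],-np.ones(len(uv))]@np.array(im['attitude']).T
    return im['eye']+r*((z-im['eye'][2])/r[:,2])[:,None]
def blob(m):
    n,l,s,c=cv2.connectedComponentsWithStats(m.astype(np.uint8)); return l==1+np.argmax(s[1:,4])
def rect(im,m,z):
    c=max(cv2.findContours(m.astype(np.uint8),0,cv2.CHAIN_APPROX_NONE)[0],key=cv2.contourArea)
    P=cast(im,c[:,0],z)[:,:2]*1000
    r=cv2.minAreaRect(P.astype(np.float32)); v,u=np.nonzero(m)
    Q=cast(im,np.c_[u,v],z)[:,:2]*1000; w,e=np.linalg.eigh(np.cov((Q-Q.mean(0)).T)); a=np.degrees(np.arctan2(e[1,1],e[0,1]))
    (cx,cy),(a1,a2),t=r; long=t if a1>a2 else t+90
    return np.round([cx,cy,max(a1,a2),min(a1,a2),long%180],1),'mean',Q.mean(0).round(1),'pca',round(a%180,1)
E
python3 - <<'E'
from h import *
im=dict(np.load('/tmp/top0.npz')); W=world(im); f=im['frame']; z=W[...,2]
for n,(u0,u1,v0,v1,h) in dict(large=(132,190,142,182,.065),roll=(138,172,190,226,.058),therm=(308,370,170,196,.034),small=(315,362,210,244,.046),pen=(212,272,230,246,.015),swab=(212,276,146,164,.008),bin=(300,356,80,140,.153)).items():
    s=np.zeros(z.shape,bool); s[v0:v1,u0:u1]=True
    lo=h-.012 if n not in('therm','roll') else h/2
    print(n,*rect(im,blob(s&(z>max(lo,.005))&(z<h+.015)),h if n not in('roll','therm') else h*.75))
g=f.astype(int); s=np.zeros(z.shape,bool); s[155:245,185:312]=(g[155:245,185:312].max(-1)<122)
m=cv2.morphologyEx(s.astype(np.uint8),cv2.MORPH_OPEN,np.ones((3,3)))
m=blob(cv2.morphologyEx(m,cv2.MORPH_CLOSE,np.ones((7,7))))
print(g[200,180:320,0][::6]); print('mat',*rect(im,m,.003))
# outlines inside
inn=[]
mm=blob(s)
n,l,st,c=cv2.connectedComponentsWithStats(s.astype(np.uint8),connectivity=4)
for i in range(1,n):
    if st[i,4]>300: print('comp',st[i],cast(im,c[i],.003).round(4))
b=z[(z>0.15)&(z<0.6)]
q=W[(z>0.05)&(z<.5)&(np.abs(W[...,1]-.02)<.14)&(W[...,0]>.6)]
print('scanner',q.min(0).round(3),q.max(0).round(3))
E
```

```text
large [602.2 273.9 121.7  62.5  81.8] mean [602.3 274.1] pca 81.6
roll [465.5 288.1  66.9  62.3  12. ] mean [465.7 287.8] pca 6.8
therm [ 560.7 -256.7  147.5   31.6  104.4] mean [ 560.7 -256. ] pca 102.0
small [ 428.3 -251.    93.7   53.5   84.5] mean [ 428.5 -251.1] pca 85.0
pen [385.   31.2 132.7  28.1  89.3] mean [388.8  30.2] pca 86.0
swab [638.1  31.6 167.1  41.5  80.1] mean [640.3  33.8] pca 88.0
bin [ 756.8 -201.4  129.3  127.7  150.3] mean [ 757.2 -201.9] pca 148.3
[146 147 111 108  85  88  87  89 100 111  86  86  87  89 110 103  87  87
  88  87 111 123 147 147]
mat [509.8  11.8 341.1 191.8  86.2] mean [508.8  11.7] pca 86.0
comp [ 190  163  118   73 7149] [[0.5085 0.0117 0.003 ]]
scanner [ 0.73 -0.12  0.05] [1.065 0.16  0.38 ]
```

```bash
cat > plan.py <<'E'
import sys
from h import *
from scipy.spatial.transform import Rotation as R
# usage: plan.py x y z(mm) yaw_of_tool_y(deg): rotate first, then shift
x,y,z,a=map(float,sys.argv[1:5]); o=env.observe(); T=np.array(o['tool_rot'])
c,s=np.cos(np.radians(a)),np.sin(np.radians(a))
G=np.array([[-s if 0 else s*-1,c,0],[c,s,0],[0,0,-1]])
G=np.c_[np.cross([c,s,0],[0,0,-1]),[c,s,0],[0,0,-1]]
rv=R.from_matrix(T.T@G).as_rotvec(degrees=True)/8
d=G.T@(np.array([x,y,z])/1000-o['position'])/.05
print('rot units',rv.round(2),'then shift units',d.round(2),'| t',o['time_s'],'pos',(o['position']*1000).round(1),'width',round(o['grip_width']*1000,1),'F',np.round(o['ft_force'],1))
E
python3 plan.py 602 274 248 -8.3
python3 - <<'E'
from h import *
print(env.tip_reach)
f=np.load('/tmp/side0.npz')['frame']
cv2.imwrite('pics/crop1.png',cv2.resize(f[160:270,200:320,::-1],None,fx=5,fy=5,interpolation=cv2.INTER_CUBIC))
E
```

```text
rot units [-0.01  0.    9.22] then shift units [-3.4   8.05 -0.  ] | t 0.1 pos [228.  500.2 247.8] width 85.4 F [-0.9  0.1  0.4]
0.017
```

View pics/crop1.png

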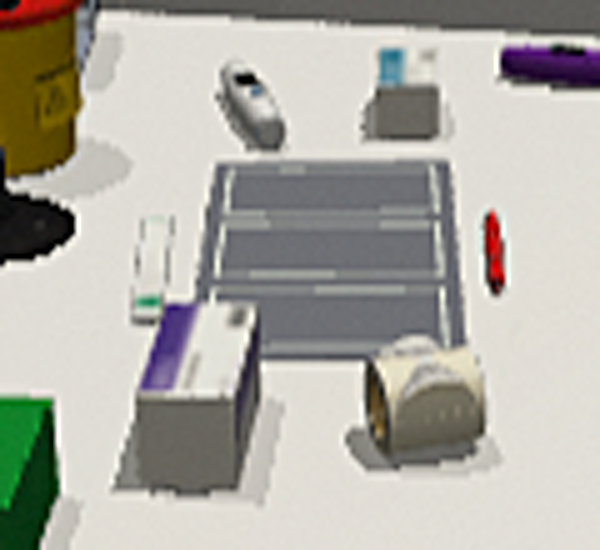

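The side crop shows the roll at (420,390) with its flat end facing left (+x), so its core runs roughly along x. The large carton is at (190,400).

{"name": "move_arm", "arguments": {"motion": [[[0,0,0],[0,0,0.922]],[[0,0,0],[0,0,0.922]],[[0,0,0],[0,0,0.922]],[[0,0,0],[0,0,0.922]],[[0,0,0],[0,0,0.922]],[[0,0,0],[0,0,0.922]],[[0,0,0],[0,0,0.922]],[[0,0,0],[0,0,0.922]],[[0,0,0],[0,0,0.922]],[[0,0,0],[0,0,0.922]],[[0,0,0],[0,0,0]]], "claw": 0}}

```text
time_s: 1.2
position: [0.2281, 0.5003, 0.248]
tool_rot: [[0.145, 0.989, -0.0], [0.989, -0.145, -0.001], [-0.001, -0.0, -1.0]]
ft_force: [-0.0, 0.4, 0.1]
grip_width: 0.0853
gripper_force: 0.0
```

{"name": "move_arm", "arguments": {"motion": [[[-0.2,0.5,0],[0,0,0]],[[-0.32,0.755,0],[0,0,0]],[[-0.32,0.755,0],[0,0,0]],[[-0.32,0.755,0],[0,0,0]],[[-0.32,0.755,0],[0,0,0]],[[-0.32,0.755,0],[0,0,0]],[[-0.32,0.755,0],[0,0,0]],[[-0.32,0.755,0],[0,0,0]],[[-0.32,0.755,0],[0,0,0]],[[-0.32,0.755,0],[0,0,0]],[[-0.32,0.755,0],[0,0,0]],[[0,0,0],[0,0,0]],[[0,0,0],[0,0,0]]]}}

```text
time_s: 2.5
position: [0.6023, 0.2737, 0.2475]
tool_rot: [[0.142, 0.99, -0.001], [0.99, -0.142, -0.0], [-0.0, -0.001, -1.0]]
ft_force: [0.3, 0.4, 0.6]
grip_width: 0.0856
gripper_force: 0.0
```

```bash
python3 plan.py 602.2 274 38 -8.3
python3 - <<'E'
from h import *
im=dict(np.load('/tmp/top0.npz')); z=world(im)[...,2]
for lo in(.045,.05):
    s=np.zeros(z.shape,bool); s[190:226,138:172]=True
    print(*rect(im,blob(s&(z>lo)&(z<.07)),.054))
E
```

```text
rot units [-0.01  0.    0.01] then shift units [ 0.   -0.    4.19] | t 2.5 pos [602.3 273.7 247.5] width 85.6 F [0.3 0.4 0.6]
[465.  287.8  63.7  59.1  13.6] mean [464.3 287.5] pca 17.0
[465.1 288.2  63.5  58.3  13.9] mean [464.6 288.2] pca 12.1
```

{"name": "move_arm", "arguments": {"motion": [[[0,0,0.7],[0,0,0]],[[0,0,0.7],[0,0,0]],[[0,0,0.7],[0,0,0]],[[0,0,0.7],[0,0,0]],[[0,0,0.7],[0,0,0]],[[0,0,0.5],[0,0,0]],[[0,0,0.19],[0,0,0]],[[0,0,0],[0,0,0]]]}}

```text
time_s: 3.3
position: [0.601, 0.2749, 0.0383]
tool_rot: [[0.142, 0.99, -0.002], [0.99, -0.142, -0.0], [-0.001, -0.002, -1.0]]
ft_force: [-0.8, -0.3, 0.2]
grip_width: 0.0854
gripper_force: 0.0
```

{"name": "move_arm", "arguments": {"motion": [[[0,0,0],[0,0,0]],[[0,0,0],[0,0,0]],[[0,0,0],[0,0,0]],[[0,0,0],[0,0,0]],[[0,0,0],[0,0,0]],[[0,0,0],[0,0,0]],[[0,0,0],[0,0,0]],[[0,0,0],[0,0,0]]], "claw": 1, "force": 40}}

```text
time_s: 4.1
position: [0.6029, 0.2746, 0.0409]
tool_rot: [[0.144, 0.99, 0.003], [0.99, -0.144, 0.001], [0.002, 0.003, -1.0]]
ft_force: [-0.3, 1.1, 6.4]
grip_width: 0.0598
gripper_force: 44.1
```

{"name": "move_arm", "arguments": {"motion": [[[0,0,-0.2],[0,0,0]],[[0,0,-0.5],[0,0,0]],[[0,0,-0.6],[0,0,0]],[[0,0,-0.6],[0,0,0]],[[0,0,-0.6],[0,0,0]],[[0,0,0],[0,0,0]]]}}

```text
time_s: 4.7
position: [0.6034, 0.2747, 0.1693]
tool_rot: [[0.144, 0.99, 0.008], [0.99, -0.144, 0.002], [0.003, 0.008, -1.0]]
ft_force: [0.2, -0.4, -0.9]
grip_width: 0.059
gripper_force: 43.7
```

```bash
python3 plan.py 501.8 -97.9 163 86.1
python3 - <<'E'
from h import *
im=grab('top'); W=world(im); z=W[...,2]; x,y=W[...,0],W[...,1]
f=im['frame'].astype(int)
grab('side','s1.png')
E
```

```text
rot units [  0.06   0.03 -11.8 ] then shift units [ 1.52 -7.57  0.13] | t 4.7 pos [603.4 274.7 169.3] width 59.0 F [ 0.2 -0.4 -0.9]
```

View pics/s1.png

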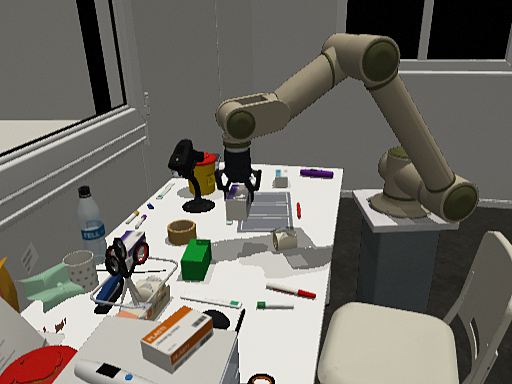

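The side view shows the large carton held level in the gripper at (238,200), clear of everything around it.

{"name": "move_arm", "arguments": {"motion": [[[0,0,0],[0,0,-0.5]],[[0,0,0],[0,0,-0.9]],[[0,0,0],[0,0,-0.9]],[[0,0,0],[0,0,-0.9]],[[0,0,0],[0,0,-0.9]],[[0,0,0],[0,0,-0.9]],[[0,0,0],[0,0,-0.9]],[[0,0,0],[0,0,-0.9]],[[0,0,0],[0,0,-0.9]],[[0,0,0],[0,0,-0.9]],[[0,0,0],[0,0,-0.9]],[[0,0,0],[0,0,-0.9]],[[0,0,0],[0,0,-0.9]],[[0,0,0],[0,0,-0.5]],[[0,0,0],[0,0,0]]]}}

```text
time_s: 6.3
position: [0.6014, 0.2741, 0.1622]
tool_rot: [[-0.998, 0.067, -0.003], [0.067, 0.998, -0.001], [0.003, -0.001, -1.0]]
ft_force: [0.0, -0.0, -1.9]
grip_width: 0.0597
gripper_force: 43.5
```

{"name": "move_arm", "arguments": {"motion": [[[0.06,-0.3,0],[0,0,0]],[[0.14,-0.7,0],[0,0,0]],[[0.14,-0.7,0],[0,0,0]],[[0.14,-0.7,0],[0,0,0]],[[0.14,-0.7,0],[0,0,0]],[[0.14,-0.7,0],[0,0,0]],[[0.14,-0.7,0],[0,0,0]],[[0.14,-0.7,0],[0,0,0]],[[0.14,-0.7,0],[0,0,0]],[[0.14,-0.7,0],[0,0,0]],[[0.14,-0.7,0],[0,0,0]],[[0.05,-0.3,0],[0,0,0]],[[0,0,0],[0,0,0]],[[0,0,0],[0,0,0]]]}}

```text
time_s: 7.7
position: [0.5008, -0.0994, 0.1634]
tool_rot: [[-0.998, 0.069, -0.001], [0.069, 0.998, 0.001], [0.001, 0.001, -1.0]]
ft_force: [-0.2, -0.1, -1.7]
grip_width: 0.0596
gripper_force: 43.7
```

```bash
python3 plan.py 501.8 -97.9 45 86.1
```

```text
rot units [ 0.   -0.01 -0.01] then shift units [-0.02  0.03  2.37] | t 7.7 pos [500.8 -99.4 163.4] width 59.6 F [-0.2 -0.1 -1.7]
```

{"name": "move_arm", "arguments": {"motion": [[[-0.02,0.03,0.4],[0,0,0]],[[0,0,0.6],[0,0,0]],[[0,0,0.6],[0,0,0]],[[0,0,0.4],[0,0,0]],[[0,0,0.2],[0,0,0]],[[0,0,0.1],[0,0,0]],[[0,0,0],[0,0,0]],[[0,0,0],[0,0,0]],[[0,0,0.05],[0,0,0]],[[0,0,0],[0,0,0]],[[0,0,0],[0,0,0]]]}}

```text
time_s: 8.8
position: [0.5022, -0.0984, 0.0466]
tool_rot: [[-0.998, 0.068, 0.0], [0.068, 0.998, -0.0], [-0.0, -0.0, -1.0]]
ft_force: [0.3, -1.2, -0.7]
grip_width: 0.0597
gripper_force: 43.7
```

```bash
python3 plan.py 501.8 -97.9 43 86.1
python3 - <<'E'
from h import *
im=grab('side','s2.png'); W=world(im); f=im['frame']
cv2.imwrite('pics/s2c.png',cv2.resize(f[140:270,180:330,::-1],None,fx=5,fy=4))
E
```

```text
rot units [-0.  0.  0.] then shift units [0.01 0.01 0.07] | t 8.8 pos [502.2 -98.4  46.6] width 59.7 F [ 0.3 -1.2 -0.7]
```

View pics/s2c.png

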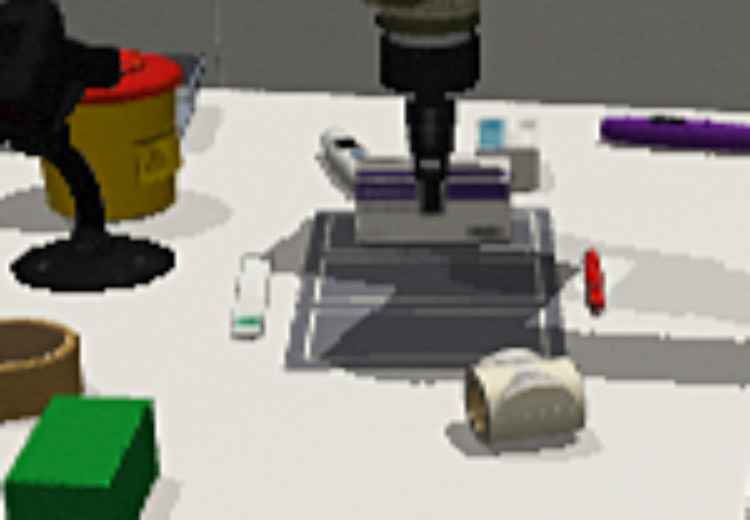

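The crop shows the carton over the bin-end outline, just at or above the mat, at (432,200).

{"name": "move_arm", "arguments": {"motion": [[[0,0,0],[0,0,0]],[[0,0,0],[0,0,0]],[[0,0,0],[0,0,0]]]}}

```text
time_s: 9.15
position: [0.5021, -0.0983, 0.0463]
tool_rot: [[-0.998, 0.068, 0.0], [0.068, 0.998, -0.0], [-0.0, -0.0, -1.0]]
ft_force: [-0.3, -0.0, -2.0]
grip_width: 0.0594
gripper_force: 43.7
```

{"name": "move_arm", "arguments": {"motion": [[[0,0,0.03],[0,0,0]],[[0,0,0],[0,0,0]],[[0,0,0],[0,0,0]],[[0,0,0],[0,0,0]]]}}

```text
time_s: 9.55
position: [0.5021, -0.0983, 0.0448]
tool_rot: [[-0.998, 0.068, -0.0], [0.068, 0.998, 0.0], [0.0, 0.0, -1.0]]
ft_force: [-0.6, 0.4, -0.9]
grip_width: 0.0597
gripper_force: 43.7
```

{"name": "move_arm", "arguments": {"motion": [[[0,0,0.02],[0,0,0]],[[0,0,0],[0,0,0]],[[0,0,0.02],[0,0,0]],[[0,0,0],[0,0,0]],[[0,0,0],[0,0,0]]]}}

```text
time_s: 10.05
position: [0.5023, -0.0984, 0.0439]
tool_rot: [[-0.998, 0.068, 0.001], [0.068, 0.998, -0.0], [-0.001, -0.0, -1.0]]
ft_force: [-2.5, -0.5, 12.3]
grip_width: 0.0593
gripper_force: 45.1
```

{"name": "move_arm", "arguments": {"motion": [[[0,0,0.02],[0,0,0]],[[0,0,0],[0,0,0]],[[0,0,0.02],[0,0,0]],[[0,0,0],[0,0,0]],[[0,0,0],[0,0,0]]]}}

```text
time_s: 10.55
position: [0.5023, -0.0984, 0.0437]
tool_rot: [[-0.998, 0.068, 0.002], [0.068, 0.998, -0.001], [-0.002, -0.001, -1.0]]
ft_force: [-9.0, 1.2, 36.0]
grip_width: 0.0592
gripper_force: 47.7
```

{"name": "move_arm", "arguments": {"motion": [[[0,0,-0.05],[0,0,0]],[[0,0,0],[0,0,0]]]}}

```text
time_s: 10.75
position: [0.5024, -0.0984, 0.0438]
tool_rot: [[-0.998, 0.068, 0.001], [0.068, 0.998, -0.001], [-0.001, -0.0, -1.0]]
ft_force: [-2.8, -0.6, 13.6]
grip_width: 0.0596
gripper_force: 45.5
```

{"name": "move_arm", "arguments": {"motion": [[[0,0,0],[0,0,0]],[[0,0,0],[0,0,0]],[[0,0,0],[0,0,0]],[[0,0,0],[0,0,0]],[[0,0,0],[0,0,0]],[[0,0,-0.3],[0,0,0]],[[0,0,-0.6],[0,0,0]],[[0,0,-0.7],[0,0,0]],[[0,0,-0.7],[0,0,0]],[[0,0,-0.7],[0,0,0]],[[0,0,0],[0,0,0]]], "claw": 0}}

```text
time_s: 11.85
position: [0.5037, -0.0989, 0.1976]
tool_rot: [[-0.998, 0.067, 0.008], [0.067, 0.998, -0.004], [-0.008, -0.003, -1.0]]
ft_force: [-0.5, 0.4, -0.1]
grip_width: 0.0852
gripper_force: 0.0
```

```bash
python3 plan.py 465 288 190 13.6
```

```text
rot units [0.02 0.06 9.07] then shift units [7.7  1.07 0.15] | t 11.85 pos [503.7 -98.9 197.6] width 85.2 F [-0.5  0.4 -0.1]
```

{"name": "move_arm", "arguments": {"motion": [[[0,0,0],[0,0,0.5]],[[0,0,0],[0,0,0.9]],[[0,0,0],[0,0,0.9]],[[0,0,0],[0,0,0.9]],[[0,0,0],[0,0,0.9]],[[0,0,0],[0,0,0.9]],[[0,0,0],[0,0,0.9]],[[0,0,0],[0,0,0.9]],[[0,0,0],[0,0,0.9]],[[0,0,0],[0,0,0.9]],[[0,0,0],[0,0,0.47]]]}}

```text
time_s: 12.95
position: [0.5019, -0.0982, 0.1925]
tool_rot: [[-0.23, 0.973, -0.001], [0.973, 0.23, 0.001], [0.001, -0.001, -1.0]]
ft_force: [-0.2, 0.4, -0.7]
grip_width: 0.0856
gripper_force: 0.0
```

{"name": "move_arm", "arguments": {"motion": [[[0.5,0.07,0],[0,0,0]],[[0.7,0.1,0],[0,0,0]],[[0.7,0.1,0],[0,0,0]],[[0.7,0.1,0],[0,0,0]],[[0.7,0.1,0],[0,0,0]],[[0.7,0.1,0],[0,0,0]],[[0.7,0.1,0],[0,0,0]],[[0.7,0.1,0],[0,0,0]],[[0.7,0.1,0],[0,0,0]],[[0.7,0.1,0],[0,0,0]],[[0.7,0.1,0],[0,0,0]],[[0.2,0.0,0],[0,0,0]],[[0,0,0],[0,0,0]],[[0,0,0],[0,0,0]]]}}

```text
time_s: 14.35
position: [0.4638, 0.2877, 0.1929]
tool_rot: [[-0.234, 0.972, -0.001], [0.972, 0.234, -0.001], [-0.0, -0.001, -1.0]]
ft_force: [0.2, -1.0, 0.2]
grip_width: 0.0853
gripper_force: 0.0
```

```bash
python3 plan.py 465 288 29 13.6
python3 - <<'E'
from h import *
im=grab('top'); z=world(im)[...,2]; s=np.zeros(z.shape,bool); s[160:240,260:315]=True
print('large',*rect(im,blob(s&(z>.056)&(z<.08)),.068))
E
```

```text
rot units [-0.01  0.   -0.01] then shift units [0.   0.02 3.28] | t 14.35 pos [463.8 287.7 192.9] width 85.3 F [ 0.2 -1.   0.2]
large [499.9 -98.  121.4  60.7 176.2] mean [499.8 -98. ] pca 176.0
```

{"name": "move_arm", "arguments": {"motion": [[[0,0.02,0.6],[0,0,0]],[[0,0,0.7],[0,0,0]],[[0,0,0.7],[0,0,0]],[[0,0,0.6],[0,0,0]],[[0,0,0.4],[0,0,0]],[[0,0,0.28],[0,0,0]],[[0,0,0],[0,0,0]],[[0,0,0],[0,0,0]]]}}

```text
time_s: 15.2
position: [0.4653, 0.288, 0.0298]
tool_rot: [[-0.233, 0.972, 0.0], [0.972, 0.233, -0.0], [-0.0, 0.0, -1.0]]
ft_force: [0.8, -0.8, 0.0]
grip_width: 0.0853
gripper_force: 0.0
```

{"name": "move_arm", "arguments": {"motion": [[[0,0,0],[0,0,0]],[[0,0,0],[0,0,0]],[[0,0,0],[0,0,0]],[[0,0,0],[0,0,0]],[[0,0,0],[0,0,0]],[[0,0,0],[0,0,0]],[[0,0,0],[0,0,0]],[[0,0,0],[0,0,0]]], "claw": 1, "force": 40}}

```text
time_s: 16.0
position: [0.4655, 0.2887, 0.0305]
tool_rot: [[-0.235, 0.972, 0.002], [0.972, 0.235, 0.0], [-0.0, 0.002, -1.0]]
ft_force: [0.5, -2.1, 6.5]
grip_width: 0.0619
gripper_force: 43.9
```

{"name": "move_arm", "arguments": {"motion": [[[0,0,-0.2],[0,0,0]],[[0,0,-0.5],[0,0,0]],[[0,0,-0.6],[0,0,0]],[[0,0,-0.6],[0,0,0]],[[0,0,-0.4],[0,0,0]],[[0,0,0],[0,0,0]],[[0,0,0],[0,0,0]]]}}

```text
time_s: 16.7
position: [0.4644, 0.2886, 0.1443]
tool_rot: [[-0.235, 0.972, -0.0], [0.972, 0.235, 0.0], [0.0, -0.0, -1.0]]
ft_force: [-1.0, 0.5, -1.7]
grip_width: 0.0614
gripper_force: 43.8
```

```bash
python3 plan.py 516.5 121.5 144 -3.9
```

```text
rot units [-0.   -0.    2.18] then shift units [-3.26  1.27  0.01] | t 16.7 pos [464.4 288.6 144.3] width 61.4 F [-1.   0.5 -1.7]
```

{"name": "move_arm", "arguments": {"motion": [[[0,0,0],[0,0,0.7]],[[0,0,0],[0,0,0.8]],[[0,0,0],[0,0,0.68]],[[0,0,0],[0,0,0]],[[-0.5,0.2,0],[0,0,0]],[[-0.7,0.27,0],[0,0,0]],[[-0.7,0.27,0],[0,0,0]],[[-0.7,0.27,0],[0,0,0]],[[-0.46,0.18,0],[0,0,0]],[[-0.2,0.08,0],[0,0,0]],[[0,0,0],[0,0,0]],[[0,0,0],[0,0,0]]]}}

```text
time_s: 17.9
position: [0.5167, 0.1227, 0.144]
tool_rot: [[0.066, 0.998, -0.001], [0.998, -0.066, 0.0], [0.0, -0.001, -1.0]]
ft_force: [0.3, 0.1, -0.8]
grip_width: 0.0615
gripper_force: 43.6
```

```bash
python3 plan.py 516.5 121.5 36 -3.9
```

```text
rot units [-0.01 -0.    0.01] then shift units [-0.02 -0.    2.16] | t 17.9 pos [516.7 122.7 144. ] width 61.5 F [ 0.3  0.1 -0.8]
```

{"name": "move_arm", "arguments": {"motion": [[[-0.01,0,0.5],[0,0,0]],[[0,0,0.6],[0,0,0]],[[0,0,0.5],[0,0,0]],[[0,0,0.3],[0,0,0]],[[0,0,0.2],[0,0,0]],[[0,0,0.06],[0,0,0]],[[0,0,0],[0,0,0]],[[0,0,0],[0,0,0]],[[0,0,0],[0,0,0]]]}}

```text
time_s: 18.8
position: [0.5175, 0.1214, 0.0371]
tool_rot: [[0.067, 0.998, 0.001], [0.998, -0.067, 0.0], [0.0, 0.001, -1.0]]
ft_force: [1.1, -1.3, -0.4]
grip_width: 0.0615
gripper_force: 43.7
```

{"name": "move_arm", "arguments": {"motion": [[[0,0,0.02],[0,0,0]],[[0,0,0],[0,0,0]],[[0,0,0.02],[0,0,0]],[[0,0,0],[0,0,0]],[[0,0,0],[0,0,0]]]}}

```text
time_s: 19.3
position: [0.5171, 0.1213, 0.0343]
tool_rot: [[0.068, 0.998, -0.0], [0.998, -0.068, 0.0], [-0.0, -0.0, -1.0]]
ft_force: [0.7, -0.4, -1.0]
grip_width: 0.0618
gripper_force: 43.7
```

{"name": "move_arm", "arguments": {"motion": [[[0,0,0.02],[0,0,0]],[[0,0,0],[0,0,0]],[[0,0,0],[0,0,0]]]}}

```text
time_s: 19.6
position: [0.5172, 0.1213, 0.0335]
tool_rot: [[0.068, 0.998, 0.0], [0.998, -0.068, -0.0], [0.0, 0.0, -1.0]]
ft_force: [-0.8, -1.0, 3.5]
grip_width: 0.0617
gripper_force: 43.9
```

{"name": "move_arm", "arguments": {"motion": [[[0,0,0.02],[0,0,0]],[[0,0,0],[0,0,0]],[[0,0,0],[0,0,0]]]}}

```text
time_s: 19.9
position: [0.5172, 0.1213, 0.0335]
tool_rot: [[0.067, 0.998, 0.001], [0.998, -0.067, -0.0], [-0.0, 0.001, -1.0]]
ft_force: [-5.2, -0.8, 14.4]
grip_width: 0.0615
gripper_force: 45.0
```

Contact with the mat; release and lift.

{"name": "move_arm", "arguments": {"motion": [[[0,0,-0.02],[0,0,0]],[[0,0,0],[0,0,0]]]}}

```text
time_s: 20.1
position: [0.5172, 0.1213, 0.0335]
tool_rot: [[0.067, 0.998, 0.0], [0.998, -0.067, -0.0], [0.0, 0.0, -1.0]]
ft_force: [-1.2, -0.7, 5.0]
grip_width: 0.0617
gripper_force: 44.4
```

{"name": "move_arm", "arguments": {"motion": [[[0,0,0],[0,0,0]],[[0,0,0],[0,0,0]],[[0,0,0],[0,0,0]],[[0,0,0],[0,0,0]],[[0,0,0],[0,0,0]],[[0,0,-0.3],[0,0,0]],[[0,0,-0.6],[0,0,0]],[[0,0,-0.7],[0,0,0]],[[0,0,-0.7],[0,0,0]],[[0,0,-0.7],[0,0,0]],[[0,0,0],[0,0,0]]], "claw": 0}}

```text
time_s: 21.2
position: [0.5188, 0.1214, 0.1877]
tool_rot: [[0.067, 0.998, 0.009], [0.998, -0.067, 0.0], [0.001, 0.009, -1.0]]
ft_force: [-0.1, -0.3, -0.6]
grip_width: 0.0859
gripper_force: 0.0
```

```bash
python3 plan.py 560.7 -256.4 185 13
python3 - <<'E'
from h import *
im=dict(np.load('/tmp/top0.npz')); z=world(im)[...,2]
for lo,hi in((.02,.05),(.024,.05)):
    s=np.zeros(z.shape,bool); s[170:196,308:370]=True
    print(*rect(im,blob(s&(z>lo)&(z<hi)),.026))
im=dict(np.load('/tmp/side0.npz')); W=world(im); q=W[(W[...,2]>.012)&(W[...,2]<.045)&(abs(W[...,0]-.56)<.08)&(abs(W[...,1]+.256)<.1)]
print(len(q),q.min(0),q.max(0)); r=cv2.minAreaRect((q[:,:2]*1000).astype(np.float32)); print(r)
E
```

```text
rot units [ 0.06  0.   -2.11] then shift units [-7.55 -0.88  0.05] | t 21.2 pos [518.8 121.4 187.7] width 85.9 F [-0.1 -0.3 -0.6]
[ 561.4 -256.6  147.3   31.2  101.2] mean [ 560.6 -255. ] pca 102.5
[ 561.  -256.5  143.    30.7  104.8] mean [ 561.4 -256.5] pca 102.1
110 [ 0.5390834  -0.32351744  0.01264056] [ 0.58764623 -0.17708874  0.03553057]
((564.6342163085938, -250.0012664794922), (28.06692886352539, 151.278564453125), 10.887822151184082)
```

{"name": "move_arm", "arguments": {"motion": [[[0,0,0],[0,0,-0.7]],[[0,0,0],[0,0,-0.7]],[[0,0,0],[0,0,-0.65]],[[-0.5,-0.06,0],[0,0,0]],[[-0.7,-0.08,0],[0,0,0]],[[-0.7,-0.08,0],[0,0,0]],[[-0.7,-0.08,0],[0,0,0]],[[-0.7,-0.08,0],[0,0,0]],[[-0.7,-0.08,0],[0,0,0]],[[-0.7,-0.08,0],[0,0,0]],[[-0.7,-0.08,0],[0,0,0]],[[-0.7,-0.08,0],[0,0,0]],[[-0.7,-0.08,0],[0,0,0]],[[-0.55,-0.07,0],[0,0,0]],[[-0.2,0,0],[0,0,0]],[[0,0,0],[0,0,0]],[[0,0,0],[0,0,0]]]}}

```text
time_s: 22.9
position: [0.5574, -0.2553, 0.1829]
tool_rot: [[-0.218, 0.976, -0.001], [0.976, 0.218, 0.001], [0.001, -0.001, -1.0]]
ft_force: [-0.6, 0.0, -0.6]
grip_width: 0.0855
gripper_force: 0.0
```

```bash
python3 plan.py 560.9 -256.4 24 12.5
python3 - <<'E'
from h import *
im=grab('top'); z=world(im)[...,2]; s=np.zeros(z.shape,bool); s[160:235,190:235]=True
print('roll',*rect(im,blob(s&(z>.048)&(z<.08)),.057))
E
```

```text
rot units [-0.   -0.01  0.01] then shift units [-0.04  0.06  3.18] | t 22.9 pos [ 557.4 -255.3  182.9] width 85.5 F [-0.6  0.  -0.6]
roll [515.9 120.3  62.9  58.3 174.5] mean [516.7 121.1] pca 144.2
```

{"name": "move_arm", "arguments": {"motion": [[[-0.04,0.06,0.5],[0,0,0]],[[0,0,0.7],[0,0,0]],[[0,0,0.7],[0,0,0]],[[0,0,0.6],[0,0,0]],[[0,0,0.4],[0,0,0]],[[0,0,0.26],[0,0,0]],[[0,0,0.08],[0,0,0]],[[0,0,0],[0,0,0]],[[0,0,0],[0,0,0]]]}}

```text
time_s: 23.85
position: [0.5614, -0.2578, 0.0225]
tool_rot: [[-0.217, 0.976, 0.002], [0.976, 0.217, -0.001], [-0.001, 0.001, -1.0]]
ft_force: [-1.2, -0.1, 0.5]
grip_width: 0.0855
gripper_force: 0.0
```

{"name": "move_arm", "arguments": {"motion": [[[0,0,0],[0,0,0]],[[0,0,0],[0,0,0]],[[0,0,0],[0,0,0]],[[0,0,0],[0,0,0]],[[0,0,0],[0,0,0]],[[0,0,0],[0,0,0]],[[0,0,0],[0,0,0]],[[0,0,0],[0,0,0]],[[0,0,0],[0,0,0]],[[0,0,0],[0,0,0]]], "claw": 1, "force": 40}}

```text
time_s: 24.85
position: [0.5611, -0.2579, 0.0217]
tool_rot: [[-0.217, 0.976, 0.001], [0.976, 0.217, -0.001], [-0.001, 0.001, -1.0]]
ft_force: [0.3, 0.3, 5.9]
grip_width: 0.0297
gripper_force: 41.6
```

{"name": "move_arm", "arguments": {"motion": [[[0,0,-0.2],[0,0,0]],[[0,0,-0.5],[0,0,0]],[[0,0,-0.7],[0,0,0]],[[0,0,-0.7],[0,0,0]],[[0,0,-0.7],[0,0,0]],[[0,0,-0.4],[0,0,0]],[[0,0,0],[0,0,0]],[[0,0,0],[0,0,0]]]}}

```text
time_s: 25.65
position: [0.5604, -0.2574, 0.1804]
tool_rot: [[-0.217, 0.976, -0.001], [0.976, 0.217, 0.001], [0.001, -0.001, -1.0]]
ft_force: [-1.0, 1.6, -2.1]
grip_width: 0.0295
gripper_force: 40.9
```

{"name": "move_arm", "arguments": {"motion": [[[0,0,0],[0,0,-0.5]],[[0,0,0],[0,0,-0.8]],[[0,0,0],[0,0,-0.8]],[[0,0,0],[0,0,-0.8]],[[0,0,0],[0,0,-0.8]],[[0,0,0],[0,0,-0.8]],[[0,0,0],[0,0,-0.8]],[[0,0,0],[0,0,-0.8]],[[0,0,0],[0,0,-0.8]],[[0,0,0],[0,0,-0.8]],[[0,0,0],[0,0,-0.8]],[[0,0,0],[0,0,-0.7]],[[0,0,0],[0,0,0]],[[0,0,0],[0,0,0]]]}}

```text
time_s: 27.05
position: [0.5605, -0.2575, 0.1799]
tool_rot: [[-0.998, 0.07, -0.002], [0.07, 0.998, 0.002], [0.002, 0.001, -1.0]]
ft_force: [-0.5, -0.1, -1.6]
grip_width: 0.0297
gripper_force: 40.9
```

```bash
python3 plan.py 510.5 11.8 182 86.1
python3 - <<'E'
from h import *
im=grab('side','s3.png'); f=im['frame']
cv2.imwrite('pics/s3c.png',cv2.resize(f[100:250,180:330,::-1],None,fx=4,fy=4))
E
```

```text
rot units [ 0.01 -0.02 -0.02] then shift units [ 1.36  5.31 -0.04] | t 27.05 pos [ 560.5 -257.5  179.9] width 29.7 F [-0.5 -0.1 -1.6]
```

View pics/s3c.png

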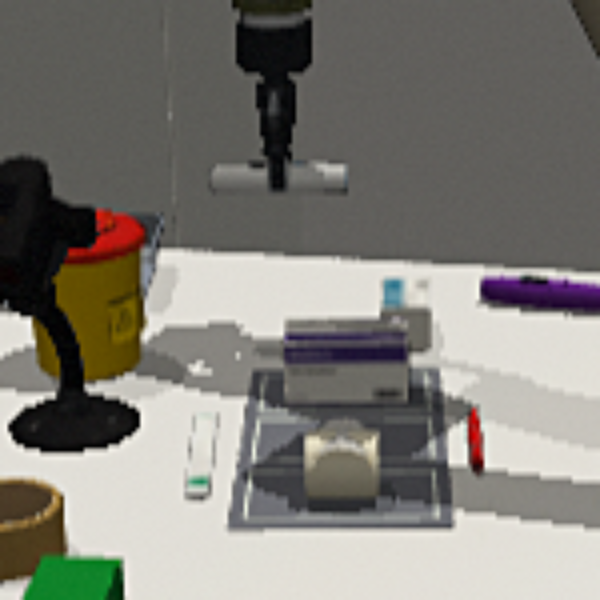

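The thermometer hangs level at (278,178) in the crop. The large carton (345,360) and the label roll (342,465) stand in their outlines.

{"name": "move_arm", "arguments": {"motion": [[[0.09,0.35,0],[0,0,0]],[[0.17,0.66,0],[0,0,0]],[[0.17,0.66,0],[0,0,0]],[[0.17,0.66,0],[0,0,0]],[[0.17,0.66,0],[0,0,0]],[[0.17,0.66,0],[0,0,0]],[[0.17,0.66,0],[0,0,0]],[[0.17,0.66,0],[0,0,0]],[[0.08,0.34,0],[0,0,0]],[[0,0,0],[0,0,0]],[[0,0,0],[0,0,0]],[[0,0,0],[0,0,0]]]}}

```text
time_s: 28.3
position: [0.5112, 0.0109, 0.1812]
tool_rot: [[-0.998, 0.069, -0.0], [0.069, 0.998, -0.0], [0.0, -0.0, -1.0]]
ft_force: [-0.9, 0.1, -1.9]
grip_width: 0.0292
gripper_force: 40.9
```

```bash
python3 plan.py 510.5 11.8 28 86.1
```

```text
rot units [-0.   -0.   -0.01] then shift units [0.01 0.02 3.06] | t 28.3 pos [511.2  10.9 181.2] width 29.2 F [-0.9  0.1 -1.9]
```

{"name": "move_arm", "arguments": {"motion": [[[0.01,0.02,0.5],[0,0,0]],[[0,0,0.7],[0,0,0]],[[0,0,0.7],[0,0,0]],[[0,0,0.5],[0,0,0]],[[0,0,0.4],[0,0,0]],[[0,0,0.2],[0,0,0]],[[0,0,0.06],[0,0,0]],[[0,0,0],[0,0,0]],[[0,0,0],[0,0,0]],[[0,0,0],[0,0,0]]]}}

```text
time_s: 29.3
position: [0.511, 0.0127, 0.0291]
tool_rot: [[-0.998, 0.068, 0.002], [0.068, 0.998, -0.0], [-0.002, -0.0, -1.0]]
ft_force: [0.7, -0.4, -1.7]
grip_width: 0.0293
gripper_force: 40.9
```

{"name": "move_arm", "arguments": {"motion": [[[0,0,0.02],[0,0,0]],[[0,0,0],[0,0,0]],[[0,0,0.02],[0,0,0]],[[0,0,0],[0,0,0]],[[0,0,0],[0,0,0]]]}}

```text
time_s: 29.8
position: [0.5105, 0.0128, 0.0263]
tool_rot: [[-0.998, 0.067, -0.0], [0.067, 0.998, 0.0], [0.0, 0.0, -1.0]]
ft_force: [0.3, 0.6, -1.3]
grip_width: 0.0292
gripper_force: 40.9
```

{"name": "move_arm", "arguments": {"motion": [[[0,0,0.02],[0,0,0]],[[0,0,0],[0,0,0]],[[0,0,0],[0,0,0]]]}}

```text
time_s: 30.1
position: [0.5105, 0.0128, 0.0253]
tool_rot: [[-0.998, 0.067, -0.0], [0.067, 0.998, -0.0], [0.0, -0.0, -1.0]]
ft_force: [-0.1, 0.4, -2.1]
grip_width: 0.029
gripper_force: 40.9
```

{"name": "move_arm", "arguments": {"motion": [[[0,0,0.02],[0,0,0]],[[0,0,0],[0,0,0]],[[0,0,0],[0,0,0]]]}}

```text
time_s: 30.4
position: [0.5106, 0.0128, 0.0247]
tool_rot: [[-0.998, 0.067, 0.0], [0.067, 0.998, -0.0], [-0.0, -0.0, -1.0]]
ft_force: [-2.4, 1.0, 5.6]
grip_width: 0.0295
gripper_force: 41.7
```

{"name": "move_arm", "arguments": {"motion": [[[0,0,0.02],[0,0,0]],[[0,0,0],[0,0,0]],[[0,0,0],[0,0,0]]]}}

```text
time_s: 30.7
position: [0.5106, 0.0128, 0.0247]
tool_rot: [[-0.998, 0.067, 0.001], [0.067, 0.998, -0.0], [-0.001, -0.0, -1.0]]
ft_force: [-6.1, 0.9, 18.3]
grip_width: 0.0294
gripper_force: 43.3
```

{"name": "move_arm", "arguments": {"motion": [[[0,0,-0.03],[0,0,0]],[[0,0,0],[0,0,0]]]}}

```text
time_s: 30.9
position: [0.5106, 0.0128, 0.0248]
tool_rot: [[-0.998, 0.068, 0.0], [0.068, 0.998, -0.0], [-0.0, -0.0, -1.0]]
ft_force: [0.0, 0.5, -1.6]
grip_width: 0.0294
gripper_force: 40.9
```

{"name": "move_arm", "arguments": {"motion": [[[0,0,0],[0,0,0]],[[0,0,0],[0,0,0]],[[0,0,0],[0,0,0]],[[0,0,0],[0,0,0]],[[0,0,0],[0,0,0]],[[0,0,0],[0,0,0]],[[0,0,0],[0,0,0]],[[0,0,0],[0,0,0]],[[0,0,-0.3],[0,0,0]],[[0,0,-0.6],[0,0,0]],[[0,0,-0.7],[0,0,0]],[[0,0,-0.7],[0,0,0]],[[0,0,-0.7],[0,0,0]],[[0,0,0],[0,0,0]]], "claw": 0}}

```text
time_s: 32.3
position: [0.5122, 0.0125, 0.1791]
tool_rot: [[-0.998, 0.067, 0.008], [0.067, 0.998, -0.002], [-0.009, -0.001, -1.0]]
ft_force: [0.1, -0.9, -1.1]
grip_width: 0.0854
gripper_force: 0.0
```

```bash
python3 plan.py 428.4 -251 175 -5.2
```

```text
rot units [ 0.04  0.05 11.42] then shift units [-5.4  -1.19  0.08] | t 32.3 pos [512.2  12.5 179.1] width 85.4 F [ 0.1 -0.9 -1.1]
```

{"name": "move_arm", "arguments": {"motion": [[[0,0,0],[0,0,0.5]],[[0,0,0],[0,0,0.9]],[[0,0,0],[0,0,0.9]],[[0,0,0],[0,0,0.9]],[[0,0,0],[0,0,0.9]],[[0,0,0],[0,0,0.9]],[[0,0,0],[0,0,0.9]],[[0,0,0],[0,0,0.9]],[[0,0,0],[0,0,0.9]],[[0,0,0],[0,0,0.9]],[[0,0,0],[0,0,0.9]],[[0,0,0],[0,0,0.9]],[[0,0,0],[0,0,0.9]],[[0,0,0],[0,0,0.1]],[[0,0,0],[0,0,0]]]}}

```text
time_s: 33.8
position: [0.5104, 0.0128, 0.1744]
tool_rot: [[0.086, 0.996, -0.001], [0.996, -0.086, 0.0], [0.0, -0.001, -1.0]]
ft_force: [-1.1, -0.0, 0.1]
grip_width: 0.0852
gripper_force: 0.0
```

{"name": "move_arm", "arguments": {"motion": [[[-0.4,-0.09,0],[0,0,0]],[[-0.7,-0.15,0],[0,0,0]],[[-0.7,-0.15,0],[0,0,0]],[[-0.7,-0.15,0],[0,0,0]],[[-0.7,-0.15,0],[0,0,0]],[[-0.7,-0.15,0],[0,0,0]],[[-0.7,-0.15,0],[0,0,0]],[[-0.6,-0.15,0],[0,0,0]],[[-0.2,-0.05,0],[0,0,0]],[[0,0,0],[0,0,0]],[[0,0,0],[0,0,0]]]}}

```text
time_s: 34.9
position: [0.4276, -0.2499, 0.1747]
tool_rot: [[0.087, 0.996, -0.0], [0.996, -0.087, 0.001], [0.001, -0.0, -1.0]]
ft_force: [0.5, -0.2, -0.3]
grip_width: 0.0855
gripper_force: 0.0
```

```bash
python3 plan.py 428.4 -251 26 -5.2
python3 - <<'E'
from h import *
im=grab('top','t4.png'); z=world(im)[...,2]; s=np.zeros(z.shape,bool); s[155:240,228:272]=True
print('therm',*rect(im,blob(s&(z>.024)&(z<.05)),.03))
s[:]=0; s[155:240,265:310]=True
print('large',*rect(im,blob(s&(z>.056)&(z<.08)),.068))
E
```

```text
rot units [-0.   -0.    0.03] then shift units [-0.02  0.02  2.97] | t 34.9 pos [ 427.6 -249.9  174.7] width 85.5 F [ 0.5 -0.2 -0.3]
therm [509.8  12.5 144.6  30.3 176.9] mean [507.7  12.7] pca 176.3
large [499.9 -98.  121.4  60.7 176.2] mean [499.4 -98. ] pca 176.2
```

View pics/t4.png

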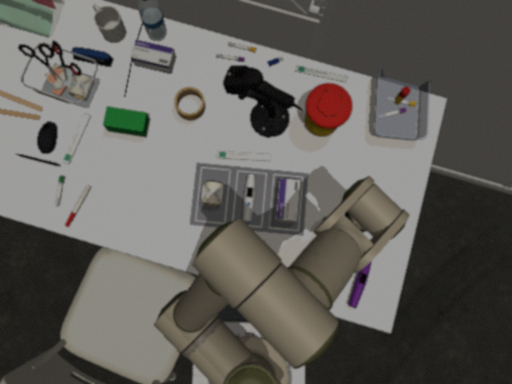

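Top view: the roll (212,193), thermometer (249,197) and large carton (287,199) are centred in their outlines. Next is the small carton.

{"name": "move_arm", "arguments": {"motion": [[[-0.02,0.02,0.5],[0,0,0]],[[0,0,0.7],[0,0,0]],[[0,0,0.7],[0,0,0]],[[0,0,0.5],[0,0,0]],[[0,0,0.3],[0,0,0]],[[0,0,0.2],[0,0,0]],[[0,0,0.07],[0,0,0]],[[0,0,0],[0,0,0]],[[0,0,0],[0,0,0]]]}}

```text
time_s: 35.85
position: [0.4287, -0.252, 0.027]
tool_rot: [[0.088, 0.996, 0.001], [0.996, -0.088, -0.001], [-0.001, 0.001, -1.0]]
ft_force: [0.5, -0.2, 0.6]
grip_width: 0.0855
gripper_force: 0.0
```

{"name": "move_arm", "arguments": {"motion": [[[0,0,0],[0,0,0]],[[0,0,0],[0,0,0]],[[0,0,0],[0,0,0]],[[0,0,0],[0,0,0]],[[0,0,0],[0,0,0]],[[0,0,0],[0,0,0]],[[0,0,0],[0,0,0]],[[0,0,0],[0,0,0]],[[0,0,0],[0,0,0]]], "claw": 1, "force": 40}}

```text
time_s: 36.75
position: [0.4285, -0.2522, 0.0269]
tool_rot: [[0.088, 0.996, 0.001], [0.996, -0.088, -0.001], [-0.001, 0.001, -1.0]]
ft_force: [-0.8, 0.5, 6.0]
grip_width: 0.0514
gripper_force: 42.3
```

{"name": "move_arm", "arguments": {"motion": [[[0,0,-0.2],[0,0,0]],[[0,0,-0.5],[0,0,0]],[[0,0,-0.7],[0,0,0]],[[0,0,-0.7],[0,0,0]],[[0,0,-0.7],[0,0,0]],[[0,0,-0.4],[0,0,0]],[[0,0,0],[0,0,0]],[[0,0,0],[0,0,0]]]}}

```text
time_s: 37.55
position: [0.428, -0.2517, 0.1861]
tool_rot: [[0.088, 0.996, -0.0], [0.996, -0.088, 0.0], [0.0, -0.0, -1.0]]
ft_force: [-0.1, 0.7, 0.2]
grip_width: 0.0517
gripper_force: 41.9
```

```bash
python3 plan.py 500.3 -98 190 86.1
```

```text
rot units [ -0.   -0.  -11.4] then shift units [-1.23  3.17 -0.08] | t 37.55 pos [ 428.  -251.7  186.1] width 51.7 F [-0.1  0.7  0.2]
```

{"name": "move_arm", "arguments": {"motion": [[[0,0,0],[0,0,-0.4]],[[0,0,0],[0,0,-0.8]],[[0,0,0],[0,0,-0.8]],[[0,0,0],[0,0,-0.8]],[[0,0,0],[0,0,-0.8]],[[0,0,0],[0,0,-0.8]],[[0,0,0],[0,0,-0.8]],[[0,0,0],[0,0,-0.8]],[[0,0,0],[0,0,-0.8]],[[0,0,0],[0,0,-0.8]],[[0,0,0],[0,0,-0.8]],[[0,0,0],[0,0,-0.8]],[[0,0,0],[0,0,-0.8]],[[0,0,0],[0,0,-0.8]],[[0,0,0],[0,0,-0.6]],[[0,0,0],[0,0,0]]]}}

```text
time_s: 39.15
position: [0.4279, -0.2516, 0.1849]
tool_rot: [[-0.998, 0.067, -0.002], [0.067, 0.998, 0.002], [0.002, 0.002, -1.0]]
ft_force: [-0.2, 0.6, -0.1]
grip_width: 0.0512
gripper_force: 41.9
```

{"name": "move_arm", "arguments": {"motion": [[[-0.15,0.38,0],[0,0,0]],[[-0.25,0.63,0],[0,0,0]],[[-0.25,0.63,0],[0,0,0]],[[-0.25,0.63,0],[0,0,0]],[[-0.2,0.6,0],[0,0,0]],[[-0.13,0.3,0],[0,0,0]],[[0,0,0],[0,0,0]],[[0,0,0],[0,0,0]],[[0,0,0],[0,0,0]]]}}

```text
time_s: 40.05
position: [0.5, -0.0987, 0.1859]
tool_rot: [[-0.998, 0.069, -0.001], [0.069, 0.998, 0.0], [0.001, 0.0, -1.0]]
ft_force: [0.2, -0.3, -0.2]
grip_width: 0.0513
gripper_force: 41.9
```

```bash
python3 plan.py 501 -98 99 86.2
```

```text
rot units [ 0.   -0.01 -0.02] then shift units [-0.02  0.02  1.74] | t 40.05 pos [500.  -98.7 185.9] width 51.3 F [ 0.2 -0.3 -0.2]
```

{"name": "move_arm", "arguments": {"motion": [[[-0.02,0.01,0.3],[0,0,0]],[[0,0,0.5],[0,0,0]],[[0,0,0.4],[0,0,0]],[[0,0,0.3],[0,0,0]],[[0,0,0.2],[0,0,0]],[[0,0,0.04],[0,0,0]],[[0,0,0],[0,0,0]],[[0,0,0],[0,0,0]],[[0,0,0],[0,0,0]],[[0,0,0],[0,0,0]]]}}

```text
time_s: 41.05
position: [0.5016, -0.0976, 0.0998]
tool_rot: [[-0.998, 0.067, 0.001], [0.067, 0.998, -0.0], [-0.001, -0.0, -1.0]]
ft_force: [-0.4, 0.3, -0.1]
grip_width: 0.0519
gripper_force: 41.9
```

{"name": "move_arm", "arguments": {"motion": [[[0,0,0.02],[0,0,0]],[[0,0,0],[0,0,0]],[[0,0,0],[0,0,0]]]}}

```text
time_s: 41.35
position: [0.5014, -0.0975, 0.0983]
tool_rot: [[-0.998, 0.067, -0.0], [0.067, 0.998, 0.0], [0.0, 0.0, -1.0]]
ft_force: [-0.5, 0.9, -1.0]
grip_width: 0.0514
gripper_force: 41.9
```

{"name": "move_arm", "arguments": {"motion": [[[0,0,0.02],[0,0,0]],[[0,0,0],[0,0,0]],[[0,0,0],[0,0,0]]]}}

```text
time_s: 41.65
position: [0.5014, -0.0975, 0.0973]
tool_rot: [[-0.998, 0.067, -0.0], [0.067, 0.998, 0.0], [0.0, 0.0, -1.0]]
ft_force: [0.1, 0.2, -1.4]
grip_width: 0.0515
gripper_force: 41.9
```

{"name": "move_arm", "arguments": {"motion": [[[0,0,0.03],[0,0,0]],[[0,0,0],[0,0,0]],[[0,0,0],[0,0,0]]]}}

```text
time_s: 41.95
position: [0.5014, -0.0976, 0.0958]
tool_rot: [[-0.998, 0.068, -0.0], [0.068, 0.998, 0.0], [0.0, 0.0, -1.0]]
ft_force: [0.5, -0.2, -0.8]
grip_width: 0.0518
gripper_force: 41.9
```

{"name": "move_arm", "arguments": {"motion": [[[0,0,0.02],[0,0,0]],[[0,0,0],[0,0,0]],[[0,0,0],[0,0,0]]]}}

```text
time_s: 42.25
position: [0.5015, -0.0976, 0.0949]
tool_rot: [[-0.998, 0.067, 0.0], [0.067, 0.998, -0.0], [-0.0, -0.0, -1.0]]
ft_force: [-0.4, 0.2, 0.6]
grip_width: 0.0513
gripper_force: 41.9
```

{"name": "move_arm", "arguments": {"motion": [[[0,0,0.01],[0,0,0]],[[0,0,0],[0,0,0]],[[0,0,0],[0,0,0]]]}}

```text
time_s: 42.55
position: [0.5015, -0.0976, 0.0949]
tool_rot: [[-0.998, 0.068, 0.001], [0.068, 0.998, -0.0], [-0.001, -0.0, -1.0]]
ft_force: [-2.2, 0.4, 6.6]
grip_width: 0.0514
gripper_force: 42.7
```

{"name": "move_arm", "arguments": {"motion": [[[0,0,0],[0,0,0]],[[0,0,0],[0,0,0]],[[0,0,0],[0,0,0]],[[0,0,0],[0,0,0]],[[0,0,0],[0,0,0]],[[0,0,0],[0,0,0]],[[0,0,-0.2],[0,0,0]],[[0,0,-0.5],[0,0,0]],[[0,0,-0.7],[0,0,0]],[[0,0,-0.7],[0,0,0]],[[0,0,-0.4],[0,0,0]],[[0,0,0],[0,0,0]]], "claw": 0}}

```text
time_s: 43.75
position: [0.5023, -0.0979, 0.2228]
tool_rot: [[-0.998, 0.067, 0.006], [0.067, 0.998, -0.003], [-0.006, -0.002, -1.0]]
ft_force: [-0.4, -0.4, -0.8]
grip_width: 0.0855
gripper_force: 0.0
```

{"name": "move_arm", "arguments": {"motion": [[[0.4,-0.3,0],[0,0,0]],[[0.5,-0.7,0],[0,0,0]],[[0.5,-0.7,0],[0,0,0]],[[0.5,-0.7,0],[0,0,0]],[[0.4,-0.7,0],[0,0,0]],[[0.2,-0.4,0],[0,0,0]],[[0,0,0],[0,0,0]],[[0,0,0],[0,0,0]]]}}

```text
time_s: 44.55
position: [0.3647, -0.2634, 0.2189]
tool_rot: [[-0.998, 0.068, -0.001], [0.068, 0.998, 0.001], [0.001, 0.001, -1.0]]
ft_force: [1.0, 0.5, 0.3]
grip_width: 0.0851
gripper_force: 0.0
```

Run:
```python
from h import *
im=grab('top','t5.png'); z=world(im)[...,2]; f=im['frame']
def go(n,b,lo,hi,h):
    s=np.zeros(z.shape,bool); s[b[2]:b[3],b[0]:b[1]]=True
    print(n,*rect(im,blob(s&(z>lo)&(z<hi)),h))
go('small',(260,320,150,240),.1,.13,.114); go('therm',(228,272,155,240),.024,.05,.03)
go('roll',(190,235,160,235),.048,.08,.057); go('pen',(212,272,230,246),.005,.03,.015); go('swab',(212,276,146,164),.005,.023,.008)
s=grab('side')['frame']
a=cv2.resize(f[140:250,180:330,::-1],(600,440)); b=cv2.resize(s[150:270,200:330,::-1],(600,554))
cv2.imwrite('pics/t5c.png',a); cv2.imwrite('pics/s5c.png',b)
```

```text
small [499.5 -97.1  93.4  53.2 175.9] mean [499.5 -97.2] pca 176.3
therm [509.7  12.7 144.8  30.8 177.1] mean [507.5  13. ] pca 176.2
roll [515.8 120.1  62.8  58.6 175.3] mean [515.1 120.2] pca 169.8
pen [389.1  31.1 133.3  13.8  84. ] mean [389.4  29.5] pca 85.0
swab [639.7  30.9 164.4  26.8  89.4] mean [640.5  33.5] pca 88.2
```

View pics/t5c.png

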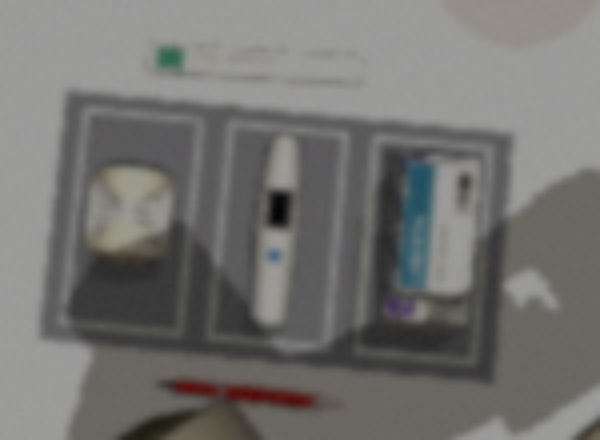

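View pics/s5c.png

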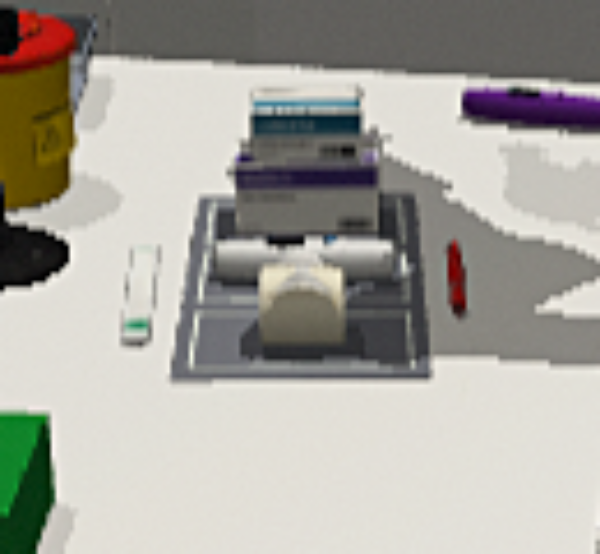

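The crops show the roll (130,212), thermometer (278,232) and cartons (435,225) in place. The small carton is stacked squarely within 1 mm, the pen and swab have not moved, and the arm is clear.

```bash
python3 -c "
from h import *
print(env.close_job())"
```

```text
the job is handed in; nothing more can be done
None
```

The job is handed in at about 45 s on the robot's clock, with all four things in their asked places, each within about 2 mm of centre by the camera; the pen and swab pack stayed put, and the judging result was not shown.

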